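Feed the carving head down one turn, slack taken up first

ROBOT

A 7-joint arm with a two-finger parallel gripper is mounted at the origin on the work surface. World frame = base frame: x ahead of the robot, y to its left, z up, the work surface at z = 0. Lengths are in m, angles in rad, forces in N, time in s.
With the tool pointing down it reaches from about 0.4 to 0.85 m from the base axis. Payload 10.4 kg.
Tool frame: the origin (TCP) lies on the centre line of the jaws, within the pads' length; the fingertips stand r.tip_extent ahead of it and the grasp point (between the pads) lies 3 mm ahead of it (r.tip_extent is the distance from the TCP to the fingertips, in m); z points along the fingers, y is the direction in which the jaws open and shut (so a half turn about z gives the same grasp; the last joint's range is limited). The gripper opens to 87 mm and grips with 3 to 60 N. Pads are 19 mm wide; open, the fingers measure 117 mm over their backs; the gripper's body (75 mm by 190 mm) begins 51 mm behind the grasp point.
Start: joints at [1.105, 0.332, -0.065, 1.46, 0.022, 1.35, -0.088], TCP at [0.268, -0.565, 0.245] pointing down, gripper open.
Joint ranges: [-2.6, 2.6], [-0.5, 2.12], [-1.47, 1.34], [0.16, 2.42], [-1.27, 4.41], [0.06, 2.06], [-2.6, 2.6]. Speed limits (rad/s): [2.22, 2.22, 2.79, 2.79, 3.14, 3.14, 3.14].

INTERFACE

Orientations are given as a unit quaternion [x, y, z, w].
In Python, from bench import r gives the robot as it stands. The module is installed in compiled form; this text tells all that it offers.
- The arm moves only by the shell command python3 -m jog 'ROWS' [FORCE]. ROWS is JSON, a list of rows, each a list of 5 numbers: the shift along the tool's x, y, z in cm, then the turn about the tool's z in rad, then the closure, from 0 (fully open) to 1 (shut). A call has exactly 10 rows; each row shifts and turns the pose as measured when the row begins, along the tool's axes as they then stand; what a row does not reach is not made up. A row lasts 1/10 s, in which the tool goes at most 50 mm and 8.59 degrees, less where a joint would pass 70% of its speed; a pose out of reach is approached as far as the arm can. A call with a gripper value outside its range is refused whole. The fingers move at their own pace and stop on an object; FORCE is the grip in N (left out, the last holds). Time passes only in rows, so rows that do not move let the fingers close, or fill a call up. It gives the time, the measured TCP pose, the force and the opening at its end, in the units of the state.
- r.read_state(): the state, without advancing time (a new reading comes with each control period).
- r.camera(name): name is "scene" or "top" or "wrist"; returns a dict with "pixels" (420x560x3 uint8, red, green, blue), "fx", "fy", "cx", "cy" (pixels), "camera_from_world" (4x4, takes a point from world to camera coordinates). Camera axes: x right, y up, looking along -z (the intrinsics and any distortion apply to the point x, -y, -z); pixel columns grow to the right and rows downward; lengths in m; the calibration is good to about 2 mm. A picture is of the moment at which its call begins. There is no depth.
- r.close_job(): hands the job in, once; it reports no verdict.
The state is a dict: "time": time; "joint_positions": joint angles; "joint_vel": joint speeds; "joint_torque": joint torques, N m; "ee_pos": TCP position; "eef_rot": TCP orientation; "ft_force": force on the tool from outside, world axes, zero at the start; "torque": the same for the moment, N m; "width": finger opening in m.
Only numpy, scipy, OpenCV 4.12 (cv2) and the standard library are available. Lean on these libraries where they do the work, as an engineer would, in place of code of your own. Each camera call takes 0.05 s, during which the arm holds its last target. There are 200 camera calls.

TASK

Set the next cut on the bench carving stand: take the upright handle of its flat handwheel and turn clockwise (seen from above) through the loose play until you feel the screw bite, then from that point exactly one full turn more, so that the head comes down 3 mm. Do not go past that and back. Hold the handle lightly and do not lean on the stand: grip, push and weight on it together stay under 100 N. Leave the panel, mallet, chisel and glue bottle where they are, and let go of the handle when done.

Things in the scene. Friction and masses are not known exactly. Their poses are not given: they have to be found in the camera images.
- stand: the carving stand, fixed to the bench: grey bed plate 160 (x) by 300 (y) by 18 mm, two upright steel rods, a grey bridge 105 x 50 mm with its top 180 mm above the bench, a spindle head to the +y side, a flat dark handwheel on top. Origin on the vertical screw axis at bench height, z up; the bed reaches 80 mm to the -y and 220 mm to the +y side of it.
- wheel_hub (a point): top centre of the handwheel's hub, on the vertical screw axis, 211 mm above the bench. The wheel is 129 mm across its rim, with 3 spokes, rim and spokes 195 to 211 mm above the bench. Turning it clockwise seen from above lowers the head, 3 mm a turn of the screw. Wheel, screw and head stay where they are left.
- handle_mid (a point): middle of the upright crank handle: round dark wood, 19 mm thick, 50 mm tall, its axis 50 mm from the screw axis, from 211 to 261 mm above the bench; this point is 236 mm above the bench. It spins freely on its own pin, so a gripper holding it need not turn with the wheel. It starts at any angle round the wheel. Nothing else of the stand rises above 211 mm.
- cutter_tip (a point): lower end of the thin steel cutter, 105 mm to the +y side of the screw axis, 46 mm above the bench at the start; it goes straight down with the head, 3 mm for each turn of the screw, and must end 3 mm lower than it began.
- panel: wooden relief panel 120 x 90 x 16 mm (rosette on top) lying on the bed under the cutter; origin at the centre of its underside. Leave alone.
- mallet: wooden mallet lying on the bench beside the stand, 260 mm long, head 62 x 105 x 55 mm at its +x end; origin on the bench, on the handle's line, 100 mm from the middle of the head. Leave alone.
- chisel: wood chisel 230 mm long, 26 mm wide and 24 mm high at its wooden handle, lying on the bench; origin on the bench between handle and blade. Leave alone.
- glue: glue bottle, 60 mm in diameter, 140 mm tall, standing on the bench beyond the stand; origin at the centre of its underside. Leave alone.
- wheel: the handwheel; origin on the screw axis 193 mm above the bench, x axis towards the crank handle. It is loose on its worn screw: at first it swings freely clockwise (under 1 N at the handle) through the play left, between 0.7 and 1.6 rad, differing each time; then the screw bites and turning takes a steady 9 N or so at the handle, with no more play while it goes on clockwise.

How it is judged:
By the outcome, as a careful person would: the job done as asked, in the order asked, and still so for the second after the job is handed in, with the robot touching nothing.
It also fails if it takes over 61 s, if anything falls off the work surface, if the arm or the gripper's body presses on something with over 40 N, if the wrist force passes 120 N, or if a joint passes its speed limit or range.

## Working session

There is one attempt and no reset: what is moved stays moved. The work goes in short steps, Python scripts to look and compute and a shell command to move; the robot and the scene stay as the last step left them, time stands still between calls to the robot, and variables do not carry over. Pictures are saved under pics/ and viewed, about 8 in all and at most 12, crops included, and the job is handed in when it is done.

```bash
mkdir -p pics; cat > h.py <<'E'
from bench import r
import numpy as np, cv2
def snap(n,f):
    c=r.camera(n); cv2.imwrite('pics/'+f+'.png',c['pixels'][:,:,::-1]); 
    np.savez('pics/'+f+'.npz',**{k:c[k] for k in c}); return c
def load(f): return np.load('pics/'+f+'.npz',allow_pickle=True)
def back(c,u,v,z):
    T=np.array(c['camera_from_world']);R=T[:3,:3];o=-R.T@T[:3,3]
    d=R.T@np.array([(u-c['cx'])/c['fx'],-(v-c['cy'])/c['fy'],-1]); return o+d*(z-o[2])/d[2]
def proj(c,p):
    T=np.array(c['camera_from_world']);q=T[:3,:3]@np.array(p)+T[:3,3]
    return c['cx']+c['fx']*q[0]/-q[2], c['cy']-c['fy']*q[1]/-q[2]
E
python3 - <<'E'
from h import *
s=r.read_state(); print(s, r.tip_extent)
a=snap('top','top0'); b=snap('scene','scene0')
print(a.keys(), a['camera_from_world'],b['camera_from_world'],a['fx'],b['fx'])
E
```

```text
{'time': 0.0, 'joint_positions': array([ 1.10540789,  0.33282931, -0.06469926,  1.46094285,  0.02157272,
        1.34987105, -0.08848435]), 'joint_vel': array([ 0.00079367, -0.00054998,  0.00239612, -0.00039026,  0.0003792 ,
       -0.00075754, -0.00072608]), 'joint_torque': array([ 4.58281211e-04, -6.23251104e+01,  2.50791782e-02, -3.89909470e+01,
       -6.12492976e-02,  3.96516651e-02,  1.36311942e-04]), 'ee_pos': array([ 0.26764269, -0.5644085 ,  0.24377974]), 'eef_rot': array([ 9.75588725e-01,  2.19604597e-01, -1.66741045e-04, -6.57415354e-04]), 'ft_force': array([-0.26253405,  0.13618106,  0.59069847]), 'torque': array([-0.00884862, -0.02965731,  0.01031714]), 'width': 0.08704637952833022} 0.022
dict_keys(['pixels', 'fx', 'fy', 'cx', 'cy', 'camera_from_world']) [[-0.02545201 -0.99963002 -0.00959231  0.06949887]
 [ 0.99151096 -0.02646685  0.12730088 -0.57216956]
 [-0.12750766 -0.00627082  0.99181776 -1.42512049]
 [ 0.          0.          0.          1.        ]] [[ 0.04685591  0.99889061 -0.00469712 -0.07554895]
 [-0.57946776  0.03101126  0.81440495  0.2085803 ]
 [ 0.81364712 -0.03543786  0.58027797 -1.57846096]
 [ 0.          0.          0.          1.        ]] 522.8219878000159 382.73099706945874
```

View pics/top0.png

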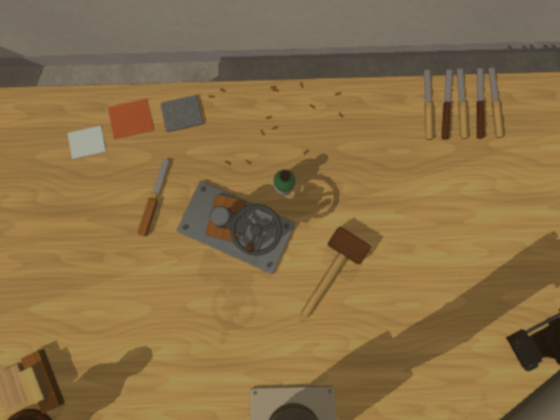

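View pics/scene0.png

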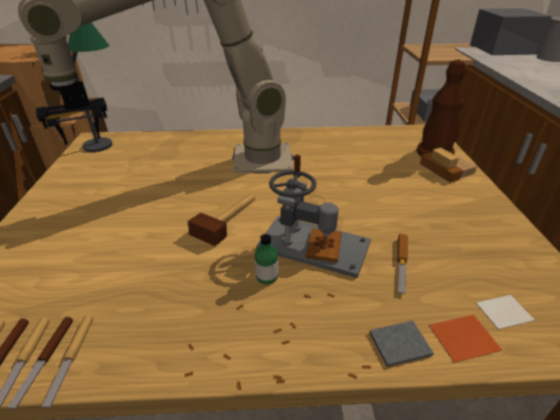

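Top view: wheel centre is near (257,229) and the handle near (249,247). Scene view: the handle stands at about (297,163) and the wheel centre at about (292,184). I'll enlarge both.

```bash
python3 - <<'E'
from h import *
a=load('top0')['pixels'][190:270,210:290,::-1]; b=load('scene0')['pixels'][145:225,255:335,::-1]
o=np.hstack([cv2.resize(x,None,fx=5,fy=5,interpolation=cv2.INTER_CUBIC) for x in (a,b)])
o=np.clip(o.astype(float)*1.8,0,255).astype(np.uint8)
cv2.imwrite('pics/crop0.png',o)
E
```

```text
(no output)
```

View pics/crop0.png

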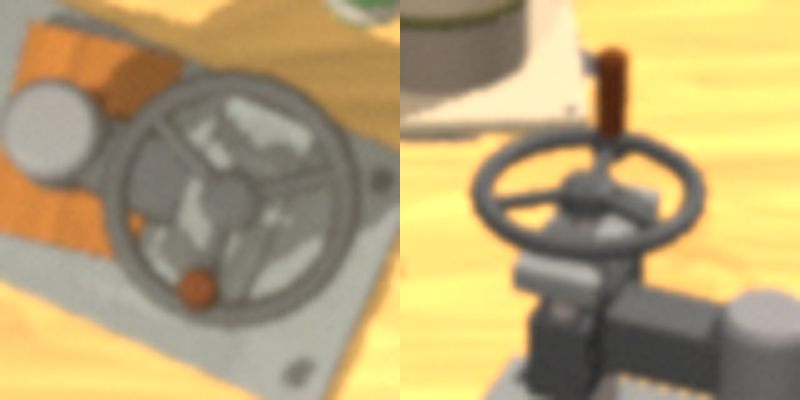

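```bash
python3 - <<'E'
from h import *
a=load('top0');b=load('scene0')
h=back(a,256.4,229.6,.211); k=back(a,249.6,247.8,.261)
print(h,k,k-h,np.linalg.norm((k-h)[:2]))
print('scene hub',back(b,292.5,182.8,.211),'mid',back(b,297.4,163.5,.236))
print(proj(b,h),proj(b,[k[0],k[1],.236]))
# bed corners direction in top: panel/spindle
sp=back(a,210+52/5,190+132/5,.17);print('spindle',sp, np.linalg.norm((sp-h)[:2]))
print(back(a,250,222,.193)) 
E
```

```text
[0.52838247 0.08213074 0.211     ] [0.48028978 0.09763764 0.261     ] [-0.04809269  0.0155069   0.05      ] 0.05053088709609916
scene hub [0.5466993  0.08221122 0.211     ] mid [0.48770391 0.09958163 0.236     ]
(np.float64(291.98039521975187), np.float64(179.21480609824275)) (np.float64(296.47455445607386), np.float64(162.21256636637563))
spindle [0.56911291 0.17412848 0.17      ] 0.10061089758114238
[0.54986271 0.09818297 0.193     ]
```

```bash
python3 -m jog '[[0,0,-2.5,0.148,0],[0,0,-2.5,0.148,0],[0,0,-2.5,0.147,0],[3,-4,0,0,0],[3,-4,0,0,0],[3,-4,0,0,0],[3,-4,0,0,0],[3,-4,0,0,0],[3,-4,0,0,0],[0,-4,0,0,0]]' 20; python3 -c "
from h import *
print(r.read_state()['eef_rot'])"
```

```text
time: 1.1
ee_pos: [0.4512, -0.2863, 0.3164]
eef_rot: [1.0, -0.014, -0.004, -0.003]
ft_force: [-0.3, 0.9, 0.2]
width: 0.087
[ 0.99988984 -0.0139282  -0.00388093 -0.00335555]
```

```bash
python3 -m jog '[[0.3,-4,0,-0.028,0],[0.3,-4,0,0,0],[0.3,-4,0,0,0],[0.3,-4,0,0,0],[0.3,-4,0,0,0],[0.3,-4,0,0,0],[0.3,-4,0,0,0],[0.3,-4,0,0,0],[0.3,-3,0,0,0],[0,0,0,0,0]]'; python3 - <<'E'
from h import *
s=r.read_state();print(s['eef_rot'],s['joint_positions'],s['ee_pos'])
c=snap('wrist','w1'); print(proj(c,[.480,.098,.261]),proj(c,[.528,.082,.211]))
E
```

```text
time: 2.1
ee_pos: [0.4756, 0.0851, 0.3162]
eef_rot: [1.0, 0.005, -0.006, -0.004]
ft_force: [-0.2, -0.3, 0.8]
width: 0.0873
[ 0.9999604   0.00548825 -0.00578597 -0.00394923] [ 0.31812679  0.02641541 -0.58690932  1.67211435  0.00401648  1.45660184
 -1.8289837 ] [0.47555622 0.08509461 0.31618034]
(np.float64(262.83804481180726), np.float64(233.79606412639393)) (np.float64(288.9001917609873), np.float64(150.07275090063473))
```

View pics/w1.png

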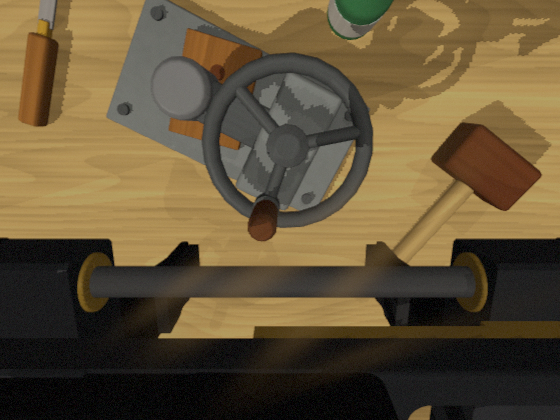

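The wrist view puts the hub at (289,145) and the handle top at about (262,229). Both are 4–5 px from the prediction, so the hub is at about (0.532, 0.082) and the handle at about (0.483, 0.098). Descending with the jaws open.

```bash
python3 -m jog '[[0.75,-1.3,0,0.01,0],[0,0,0,0,0],[0,0,1.5,0,0],[0,0,1.5,0,0],[0,0,1.5,0,0],[0,0,1.5,0,0],[0,0,1.3,0,0],[0,0,0,0,0],[0,0,0,0,0],[0,0,0,0,0]]' 20; python3 - <<'E'
from h import *
s=r.read_state();print(s['eef_rot'],s['ee_pos'])
c=snap('wrist','w2'); print(proj(c,[.483,.098,.261]),proj(c,[.532,.082,.211]))
E
```

```text
time: 3.15
ee_pos: [0.4821, 0.0835, 0.2397]
eef_rot: [1.0, -0.007, -0.007, -0.001]
ft_force: [0.4, 0.8, 0.7]
width: 0.0866
[ 0.99995006 -0.00684019 -0.00717161 -0.00128477] [0.48212525 0.08350523 0.23974174]
(np.float64(247.00591083845845), np.float64(303.33112192886904)) (np.float64(284.85968972857404), np.float64(165.5037245717633))
```

View pics/w2.png

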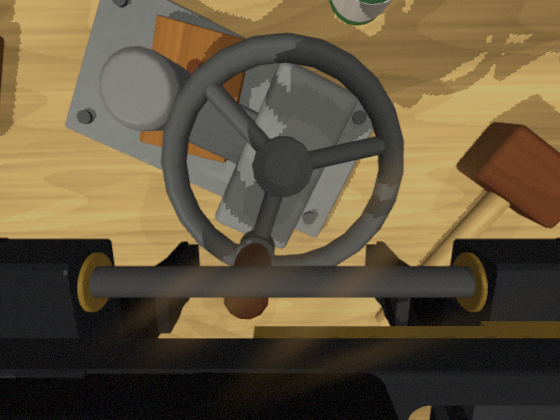

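The hub sits at (284,166) against a predicted (285,165.5), so the hub estimate holds. The tool is 14 mm short in y, so I'll correct that and then close.

```bash
python3 -m jog '[[0.1,-0.8,0,-0.014,0],[0,-0.6,0,0,0],[0,0,0,0,0],[0,0,0,0,0],[0,0,0,0,0.3],[0,0,0,0,0.5],[0,0,0,0,0.5],[0,0,0,0,0.6],[0,0,0,0,0.6],[0,0,0,0,0.6]]' 20
```

```text
time: 4.2
ee_pos: [0.4841, 0.0994, 0.2414]
eef_rot: [1.0, 0.001, -0.006, -0.002]
ft_force: [-0.5, 0.3, 0.3]
width: 0.0469
```

```bash
python3 -m jog '[[0,0,0,0,1],[0,0,0,0,1],[0,0,0,0,1],[0,0,0,0,1],[0,0,0,0,1],[0,0,0,0,1],[0,0,0,0,1],[0,0,0,0,1],[0,0,0,0,1],[0,0,0,0,1]]' 20; python3 - <<'E'
from h import *
s=r.read_state();print(s)
c=snap('wrist','w3')
cv2.imwrite('pics/w3c.png',np.clip(1.8*c['pixels'][200:400,130:430,::-1].astype(float),0,255).astype(np.uint8).repeat(2,0).repeat(2,1))
E
```

```text
time: 5.2
ee_pos: [0.4842, 0.0993, 0.2415]
eef_rot: [1.0, 0.001, -0.006, -0.002]
ft_force: [-0.6, -0.2, -0.2]
width: 0.018
{'time': 5.2, 'joint_positions': array([ 0.28783015,  0.09467913, -0.60688739,  1.7665027 ,  0.0491967 ,
        1.30736864, -1.89882609]), 'joint_vel': array([ 0.00035505,  0.00049736,  0.00028164,  0.00021623, -0.00143142,
        0.00052927, -0.00011512]), 'joint_torque': array([-4.60731180e-02, -3.96516359e+01, -1.95690125e+00, -3.84570730e+01,
       -5.52197965e-02,  1.11799868e-02,  8.82963104e-04]), 'ee_pos': array([0.48423647, 0.09927065, 0.24147488]), 'eef_rot': array([ 0.99998215,  0.00112211, -0.0056631 , -0.0015378 ]), 'ft_force': array([-0.5583817 , -0.20013464, -0.18907975]), 'torque': array([-0.02205749,  0.02513105,  0.01084959]), 'width': 0.017978460976115485}
```

View pics/w3c.png

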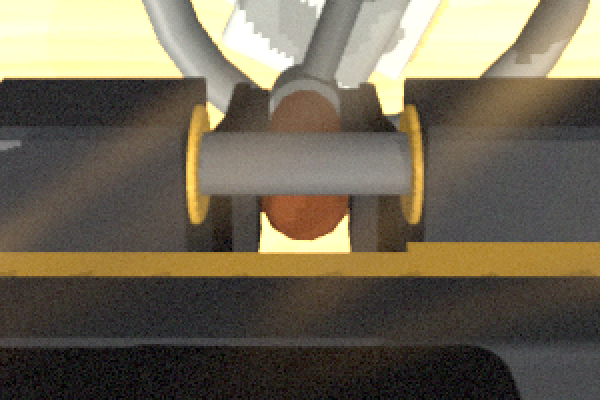

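The jaws hold the handle centrally (crop about (305,165), opening 18 mm). Its distance from the hub comes to 50.8 mm, which agrees with the 50 mm given. I'll write a helper that works out arc steps.

```bash
cat > plan.py <<'E'
import sys; from h import *
from scipy.spatial.transform import Rotation as Ro
def plan(d,n,C=(.532,.082),R=.050,zt=.2415):
    s=r.read_state();p=s['ee_pos'];M=Ro.from_quat(s['eef_rot']).as_matrix();C=np.array(C)
    v=p[:2]-C;th=np.arctan2(v[1],v[0]);f=s['ft_force']
    t=np.array([np.sin(th),-np.cos(th)]);u=v/np.linalg.norm(v)
    print('t %.2f th %.3f rad %.1fmm z %.4f Ftan %.1f Frad %.1f Fz %.1f w %.4f yaw %.3f'%(s['time'],th,1e3*np.linalg.norm(v),p[2],f[:2]@t,f[:2]@u,f[2],s['width'],np.arctan2(M[1,0],M[0,0])))
    q=p.copy()
    for i in range(n):
        a=th-d*(i+1)/n; w=np.array([C[0]+R*np.cos(a),C[1]+R*np.sin(a),zt if i==0 else q[2]])
        m=100*M.T@(w-q); q=w; print('[%.2f,%.2f,%.2f,0,1]'%tuple(m),end=',')
    print()
if __name__=='__main__': plan(float(sys.argv[1]),int(sys.argv[2]))
E
python3 plan.py 0.6 10
```

```text
t 5.25 th 2.794 rad 50.8mm z 0.2415 Ftan 0.4 Frad -0.4 Fz 0.5 w 0.0183 yaw 0.002
[0.19,-0.25,-0.00,0,1],[0.13,-0.27,-0.00,0,1],[0.14,-0.26,-0.00,0,1],[0.16,-0.25,-0.00,0,1],[0.17,-0.24,-0.00,0,1],[0.19,-0.23,-0.00,0,1],[0.20,-0.22,-0.00,0,1],[0.22,-0.21,-0.00,0,1],[0.23,-0.20,-0.00,0,1],[0.24,-0.18,-0.00,0,1],
```

```bash
python3 -m jog '[[0.11,-0.28,0,0,1],[0.13,-0.27,0,0,1],[0.14,-0.26,0,0,1],[0.16,-0.25,0,0,1],[0.17,-0.24,0,0,1],[0.19,-0.23,0,0,1],[0.20,-0.22,0,0,1],[0.22,-0.21,0,0,1],[0.23,-0.20,0,0,1],[0.24,-0.18,0,0,1]]'; python3 plan.py 0.2 10
```

```text
time: 6.25
ee_pos: [0.5036, 0.1245, 0.2414]
eef_rot: [1.0, 0.001, -0.006, -0.001]
ft_force: [-0.4, -1.0, -0.0]
width: 0.0183
t 6.25 th 2.160 rad 51.1mm z 0.2414 Ftan -0.9 Frad -0.6 Fz -0.0 w 0.0183 yaw 0.002
[0.15,0.04,-0.01,0,1],[0.08,-0.05,-0.00,0,1],[0.09,-0.05,-0.00,0,1],[0.09,-0.05,-0.00,0,1],[0.09,-0.05,-0.00,0,1],[0.09,-0.05,-0.00,0,1],[0.09,-0.04,-0.00,0,1],[0.09,-0.04,-0.00,0,1],[0.09,-0.04,-0.00,0,1],[0.09,-0.04,-0.00,0,1],
```

```bash
python3 -m jog '[[0.021,-0.014,0,0,1],[0.021,-0.014,0,0,1],[0.021,-0.014,0,0,1],[0.021,-0.014,0,0,1],[0.021,-0.014,0,0,1],[0.021,-0.014,0,0,1],[0.021,-0.014,0,0,1],[0.021,-0.014,0,0,1],[0.021,-0.014,0,0,1],[0.021,-0.014,0,0,1]]'; python3 plan.py 0.2 1
python3 -m jog '[[0.022,-0.013,0,0,1],[0.022,-0.013,0,0,1],[0.022,-0.013,0,0,1],[0.022,-0.013,0,0,1],[0.022,-0.013,0,0,1],[0.022,-0.013,0,0,1],[0.022,-0.013,0,0,1],[0.022,-0.013,0,0,1],[0.022,-0.013,0,0,1],[0.022,-0.013,0,0,1]]'; python3 plan.py 0.2 10
```

```text
time: 7.25
ee_pos: [0.506, 0.126, 0.2414]
eef_rot: [1.0, 0.001, -0.006, -0.001]
ft_force: [0.1, -0.0, 0.6]
width: 0.0179
t 7.25 th 2.105 rad 51.1mm z 0.2414 Ftan 0.1 Frad -0.1 Fz 0.6 w 0.0179 yaw 0.002
[0.96,-0.33,-0.02,0,1],
time: 8.25
ee_pos: [0.5084, 0.1274, 0.2414]
eef_rot: [1.0, 0.001, -0.006, -0.001]
ft_force: [0.4, -0.8, -0.3]
width: 0.0182
t 8.25 th 2.050 rad 51.2mm z 0.2414 Ftan -0.0 Frad -0.9 Fz -0.3 w 0.0182 yaw 0.002
[0.14,0.06,-0.01,0,1],[0.09,-0.04,-0.00,0,1],[0.09,-0.04,-0.00,0,1],[0.09,-0.04,-0.00,0,1],[0.09,-0.04,-0.00,0,1],[0.09,-0.04,-0.00,0,1],[0.09,-0.03,-0.00,0,1],[0.09,-0.03,-0.00,0,1],[0.10,-0.03,-0.00,0,1],[0.10,-0.03,-0.00,0,1],
```

```bash
python3 -m jog '[[0.022,-0.011,0,0,1],[0.022,-0.011,0,0,1],[0.022,-0.011,0,0,1],[0.022,-0.011,0,0,1],[0.022,-0.011,0,0,1],[0.022,-0.011,0,0,1],[0.022,-0.011,0,0,1],[0.022,-0.011,0,0,1],[0.022,-0.011,0,0,1],[0.022,-0.011,0,0,1]]' >/dev/null; python3 plan.py 0.2 0
python3 -m jog '[[0.023,-0.009,0,0,1],[0.023,-0.009,0,0,1],[0.023,-0.009,0,0,1],[0.023,-0.009,0,0,1],[0.023,-0.009,0,0,1],[0.023,-0.009,0,0,1],[0.023,-0.009,0,0,1],[0.023,-0.009,0,0,1],[0.023,-0.009,0,0,1],[0.023,-0.009,0,0,1]]' >/dev/null; python3 plan.py 0.2 0
python3 -m jog '[[0.0235,-0.008,0,0,1],[0.0235,-0.008,0,0,1],[0.0235,-0.008,0,0,1],[0.0235,-0.008,0,0,1],[0.0235,-0.008,0,0,1],[0.0235,-0.008,0,0,1],[0.0235,-0.008,0,0,1],[0.0235,-0.008,0,0,1],[0.0235,-0.008,0,0,1],[0.0235,-0.008,0,0,1]]' >/dev/null; python3 plan.py 0.2 0
```

```text
t 9.25 th 1.998 rad 51.1mm z 0.2414 Ftan -0.9 Frad -0.2 Fz 0.3 w 0.0185 yaw 0.002

t 10.25 th 1.945 rad 51.1mm z 0.2414 Ftan 0.0 Frad -0.2 Fz 0.7 w 0.0182 yaw 0.002

t 11.25 th 1.892 rad 51.1mm z 0.2414 Ftan -0.5 Frad -0.8 Fz 0.0 w 0.0181 yaw 0.002
```

```bash
python3 -m jog '[[0.024,-0.007,0,0,1],[0.024,-0.007,0,0,1],[0.024,-0.007,0,0,1],[0.024,-0.007,0,0,1],[0.024,-0.007,0,0,1],[0.024,-0.007,0,0,1],[0.024,-0.007,0,0,1],[0.024,-0.007,0,0,1],[0.024,-0.007,0,0,1],[0.024,-0.007,0,0,1]]' >/dev/null; python3 plan.py 0.2 0
python3 -m jog '[[0.0245,-0.006,0,0,1],[0.0245,-0.006,0,0,1],[0.0245,-0.006,0,0,1],[0.0245,-0.006,0,0,1],[0.0245,-0.006,0,0,1],[0.0245,-0.006,0,0,1],[0.0245,-0.006,0,0,1],[0.0245,-0.006,0,0,1],[0.0245,-0.006,0,0,1],[0.0245,-0.006,0,0,1]]' >/dev/null; python3 plan.py 0.2 0
python3 -m jog '[[0.0245,-0.005,0,0,1],[0.0245,-0.005,0,0,1],[0.0245,-0.005,0,0,1],[0.0245,-0.005,0,0,1],[0.0245,-0.005,0,0,1],[0.0245,-0.005,0,0,1],[0.0245,-0.005,0,0,1],[0.0245,-0.005,0,0,1],[0.0245,-0.005,0,0,1],[0.0245,-0.005,0,0,1]]' >/dev/null; python3 plan.py 0.2 0
```

```text
t 12.25 th 1.839 rad 51.1mm z 0.2414 Ftan -0.4 Frad -0.5 Fz -0.4 w 0.0178 yaw 0.002

t 13.25 th 1.785 rad 51.1mm z 0.2414 Ftan 0.3 Frad -1.2 Fz 1.4 w 0.0180 yaw 0.002

t 14.25 th 1.748 rad 51.2mm z 0.2412 Ftan -1.8 Frad -1.3 Fz 2.1 w 0.0183 yaw 0.002
```

```bash
python3 -m jog '[[0.025,-0.004,0,0,1],[0.025,-0.004,0,0,1],[0.025,-0.004,0,0,1],[0.025,-0.004,0,0,1],[0.025,-0.004,0,0,1],[0.025,-0.004,0,0,1],[0.025,-0.004,0,0,1],[0.025,-0.004,0,0,1],[0.025,-0.004,0,0,1],[0.025,-0.004,0,0,1]]' >/dev/null; python3 plan.py 0.2 0
```

```text
t 15.25 th 1.738 rad 51.3mm z 0.2410 Ftan -5.5 Frad -0.7 Fz 4.1 w 0.0181 yaw 0.003
```

The screw has bitten. Free travel stopped at TCP θ≈1.752, a little past 1.748 in the reading, and the force then built to 5.5 N. I'll refit the TCP circle centre and raise the grip slightly to avoid slip.

```bash
sed -i 's/C=(.532,.082)/C=(.5315,.083)/' plan.py
python3 -c "
import numpy as np
for a in (2.794,2.16,1.998,1.892,1.785,1.752,1.748,1.738):
  p=np.array([.532+.0511*np.cos(a)-.5315,.082+.0511*np.sin(a)-.083]);print(a,np.arctan2(p[1],p[0]),np.linalg.norm(p))"
python3 plan.py 0.6 10
```

```text
2.794 2.809307791625838 0.05029515952673447
2.16 2.162800658167496 0.04999096302268051
1.998 1.9971849875216412 0.04998272499373921
1.892 1.888825201654726 0.04999354140480789
1.785 1.779481812262029 0.05001733085900826
1.752 1.7457713511108197 0.05002723610496539
1.748 1.7416857092983382 0.05002851798680865
1.738 1.7314720787196143 0.050031799178537006
t 15.25 th 1.731 rad 50.2mm z 0.2410 Ftan -5.5 Frad -0.7 Fz 4.1 w 0.0181 yaw 0.003
[0.30,-0.02,-0.05,0,1],[0.30,-0.02,-0.01,0,1],[0.30,-0.00,-0.01,0,1],[0.30,0.02,-0.01,0,1],[0.30,0.03,-0.01,0,1],[0.30,0.05,-0.01,0,1],[0.29,0.07,-0.01,0,1],[0.29,0.09,-0.01,0,1],[0.28,0.10,-0.01,0,1],[0.27,0.12,-0.01,0,1],
```

```bash
python3 -m jog '[[0.30,-0.03,-0.02,0,1],[0.30,-0.02,-0.01,0,1],[0.30,0,-0.01,0,1],[0.30,0.02,-0.01,0,1],[0.30,0.03,-0.01,0,1],[0.30,0.05,-0.01,0,1],[0.29,0.07,-0.01,0,1],[0.29,0.09,-0.01,0,1],[0.28,0.10,-0.01,0,1],[0.27,0.12,-0.01,0,1]]' 28; python3 plan.py 0.7 10
```

```text
time: 16.25
ee_pos: [0.544, 0.1321, 0.2406]
eef_rot: [1.0, 0.005, -0.02, 0.0]
ft_force: [-9.1, 0.6, 6.1]
width: 0.0181
t 16.25 th 1.322 rad 50.7mm z 0.2406 Ftan -9.0 Frad -1.7 Fz 6.1 w 0.0181 yaw 0.009
[0.31,0.17,-0.10,0,1],[0.33,0.12,-0.01,0,1],[0.32,0.15,-0.01,0,1],[0.31,0.17,-0.01,0,1],[0.29,0.19,-0.01,0,1],[0.28,0.21,-0.01,0,1],[0.26,0.23,-0.01,0,1],[0.25,0.25,-0.01,0,1],[0.23,0.26,-0.01,0,1],[0.21,0.28,-0.01,0,1],
```

```bash
sed -i 's/m=100\*M.T@(w-q); q=w/m=100*M.T@(w-q+.0009*np.array([np.sin(a+d\/n\/2),-np.cos(a+d\/n\/2),0])); q=w/' plan.py; python3 plan.py 0.8 10
```

```text
t 16.25 th 1.322 rad 50.7mm z 0.2406 Ftan -9.0 Frad -1.7 Fz 6.1 w 0.0181 yaw 0.009
[0.45,0.21,-0.11,0,1],[0.45,0.18,-0.02,0,1],[0.44,0.22,-0.02,0,1],[0.42,0.25,-0.02,0,1],[0.40,0.28,-0.02,0,1],[0.37,0.32,-0.01,0,1],[0.35,0.34,-0.01,0,1],[0.32,0.37,-0.01,0,1],[0.29,0.40,-0.01,0,1],[0.26,0.42,-0.01,0,1],
```

```bash
python3 -m jog '[[0.45,0.18,-0.05,0.009,1],[0.45,0.18,-0.05,0,1],[0.44,0.22,-0.03,0,1],[0.42,0.25,-0.03,0,1],[0.40,0.28,-0.02,0,1],[0.37,0.32,-0.02,0,1],[0.35,0.35,-0.02,0,1],[0.32,0.38,-0.02,0,1],[0.29,0.41,-0.01,0,1],[0.26,0.43,-0.01,0,1]]'; python3 plan.py 0.8 10
```

```text
time: 17.25
ee_pos: [0.5713, 0.1157, 0.2401]
eef_rot: [0.999, 0.009, -0.032, -0.006]
ft_force: [-7.8, 4.2, 5.1]
width: 0.0181
t 17.25 th 0.687 rad 51.5mm z 0.2401 Ftan -8.1 Frad -3.4 Fz 5.1 w 0.0181 yaw 0.018
[0.16,0.49,-0.16,0,1],[0.26,0.42,-0.02,0,1],[0.22,0.44,-0.02,0,1],[0.19,0.45,-0.02,0,1],[0.15,0.47,-0.02,0,1],[0.11,0.48,-0.01,0,1],[0.07,0.48,-0.01,0,1],[0.03,0.49,-0.01,0,1],[-0.00,0.49,-0.01,0,1],[-0.04,0.49,-0.00,0,1],
```

```bash
python3 -m jog '[[0.27,0.41,-0.05,0.018,1],[0.25,0.43,-0.05,0,1],[0.23,0.44,-0.04,0,1],[0.20,0.46,-0.03,0,1],[0.17,0.47,-0.03,0,1],[0.14,0.48,-0.02,0,1],[0.11,0.49,-0.02,0,1],[0.08,0.49,-0.02,0,1],[0.05,0.50,-0.02,0,1],[0.01,0.50,-0.02,0,1]]'; python3 plan.py 0.8 10
```

```text
time: 18.25
ee_pos: [0.5808, 0.0966, 0.2407]
eef_rot: [0.999, 0.014, -0.036, -0.023]
ft_force: [-0.9, 9.5, 1.2]
width: 0.0181
t 18.25 th 0.269 rad 51.2mm z 0.2407 Ftan -9.4 Frad 1.7 Fz 1.2 w 0.0181 yaw 0.030
[-0.02,0.50,-0.10,0,1],[0.06,0.49,-0.03,0,1],[0.02,0.49,-0.02,0,1],[-0.02,0.49,-0.02,0,1],[-0.06,0.49,-0.02,0,1],[-0.10,0.48,-0.02,0,1],[-0.14,0.47,-0.01,0,1],[-0.17,0.46,-0.01,0,1],[-0.21,0.44,-0.01,0,1],[-0.24,0.43,-0.00,0,1],
```

```bash
python3 -m jog '[[0.13,0.68,-0.04,0.02,1],[0.08,0.69,-0.04,0,1],[0.02,0.70,-0.03,0,1],[-0.03,0.70,-0.03,0,1],[-0.09,0.70,-0.03,0,1],[-0.14,0.69,-0.02,0,1],[-0.19,0.67,-0.02,0,1],[-0.25,0.65,-0.01,0,1],[-0.30,0.63,-0.01,0,1],[-0.36,0.60,-0.01,0,1]]'; python3 plan.py 0.8 10
```

```text
time: 19.25
ee_pos: [0.577, 0.0594, 0.241]
eef_rot: [0.999, 0.02, -0.025, -0.043]
ft_force: [6.6, 7.7, -2.4]
width: 0.0185
t 19.25 th -0.478 rad 51.3mm z 0.2410 Ftan -9.8 Frad 2.3 Fz -2.4 w 0.0185 yaw 0.041
[-0.37,0.35,-0.07,0,1],[-0.29,0.39,-0.02,0,1],[-0.32,0.37,-0.02,0,1],[-0.35,0.34,-0.01,0,1],[-0.38,0.31,-0.01,0,1],[-0.40,0.28,-0.00,0,1],[-0.42,0.25,-0.00,0,1],[-0.44,0.21,0.00,0,1],[-0.46,0.18,0.01,0,1],[-0.47,0.14,0.01,0,1],
```

```bash
python3 -m jog '[[-0.38,0.59,-0.04,0.03,1],[-0.42,0.56,-0.03,0,1],[-0.46,0.53,-0.03,0,1],[-0.50,0.50,-0.02,0,1],[-0.53,0.46,-0.02,0,1],[-0.57,0.41,-0.01,0,1],[-0.60,0.37,-0.01,0,1],[-0.63,0.32,0,0,1],[-0.65,0.27,0,0,1],[-0.67,0.22,0,0,1]]'; python3 plan.py 0.8 10
```

```text
time: 20.25
ee_pos: [0.5395, 0.0301, 0.2394]
eef_rot: [0.999, 0.011, -0.004, -0.053]
ft_force: [8.1, 6.0, -6.4]
width: 0.0184
t 20.25 th -1.421 rad 53.5mm z 0.2394 Ftan -8.9 Frad -4.7 Fz -6.4 w 0.0184 yaw 0.023
[-0.53,-0.32,-0.17,0,1],[-0.49,0.00,0.00,0,1],[-0.49,-0.04,0.01,0,1],[-0.48,-0.07,0.01,0,1],[-0.48,-0.11,0.01,0,1],[-0.47,-0.15,0.02,0,1],[-0.45,-0.19,0.02,0,1],[-0.44,-0.22,0.03,0,1],[-0.42,-0.26,0.03,0,1],[-0.39,-0.29,0.03,0,1],
```

```bash
python3 -m jog '[[-0.58,-0.06,-0.08,0.02,1],[-0.60,-0.09,-0.06,0,1],[-0.60,-0.13,-0.04,0,1],[-0.59,-0.18,-0.03,0,1],[-0.58,-0.22,-0.02,0,1],[-0.56,-0.26,0,0,1],[-0.54,-0.29,0.01,0,1],[-0.52,-0.33,0.02,0,1],[-0.49,-0.37,0.02,0,1],[-0.45,-0.41,0.02,0,1]]'; python3 plan.py 0.8 10
```

```text
time: 21.25
ee_pos: [0.5006, 0.0403, 0.2403]
eef_rot: [0.999, -0.004, 0.018, -0.045]
ft_force: [6.9, -7.2, -3.0]
width: 0.0187
t 21.25 th -2.197 rad 52.7mm z 0.2403 Ftan -9.8 Frad 1.8 Fz -3.0 w 0.0187 yaw -0.010
[-0.23,-0.53,-0.08,0,1],[-0.36,-0.33,0.02,0,1],[-0.34,-0.36,0.02,0,1],[-0.31,-0.38,0.02,0,1],[-0.27,-0.40,0.03,0,1],[-0.24,-0.43,0.03,0,1],[-0.21,-0.44,0.03,0,1],[-0.17,-0.46,0.04,0,1],[-0.13,-0.47,0.04,0,1],[-0.09,-0.48,0.04,0,1],
```

```bash
python3 -m jog '[[-0.49,-0.43,-0.05,-0.01,1],[-0.45,-0.47,-0.03,0,1],[-0.41,-0.50,-0.01,0,1],[-0.37,-0.53,0,0,1],[-0.33,-0.56,0.02,0,1],[-0.28,-0.58,0.03,0,1],[-0.23,-0.60,0.03,0,1],[-0.18,-0.62,0.04,0,1],[-0.13,-0.63,0.05,0,1],[-0.08,-0.64,0.05,0,1]]'; python3 plan.py 0.8 10
```

```text
time: 22.25
ee_pos: [0.4815, 0.0729, 0.2407]
eef_rot: [0.999, -0.01, 0.03, -0.03]
ft_force: [-7.5, -10.6, 8.5]
width: 0.0187
t 22.25 th -2.943 rad 51.0mm z 0.2407 Ftan -9.0 Frad 9.4 Fz 8.5 w 0.0187 yaw -0.021
[0.02,-0.51,-0.05,0,1],[-0.05,-0.49,0.03,0,1],[-0.01,-0.49,0.03,0,1],[0.03,-0.49,0.03,0,1],[0.07,-0.48,0.03,0,1],[0.11,-0.48,0.04,0,1],[0.14,-0.47,0.04,0,1],[0.18,-0.45,0.04,0,1],[0.22,-0.44,0.04,0,1],[0.25,-0.42,0.04,0,1],
```

```bash
python3 -m jog '[[-0.15,-0.63,-0.03,-0.02,1],[-0.10,-0.64,0.01,0,1],[-0.05,-0.65,0.02,0,1],[0,-0.65,0.03,0,1],[0.05,-0.65,0.04,0,1],[0.11,-0.64,0.04,0,1],[0.16,-0.63,0.05,0,1],[0.22,-0.61,0.05,0,1],[0.26,-0.59,0.05,0,1],[0.31,-0.57,0.05,0,1]]'; python3 plan.py 0.8 10
```

```text
time: 23.25
ee_pos: [0.4924, 0.1148, 0.2411]
eef_rot: [0.999, -0.009, 0.031, -0.014]
ft_force: [-6.5, -7.3, 6.7]
width: 0.0184
t 23.25 th 2.458 rad 50.4mm z 0.2411 Ftan -9.8 Frad 0.4 Fz 6.7 w 0.0184 yaw -0.019
[0.35,-0.35,-0.01,0,1],[0.35,-0.35,0.03,0,1],[0.37,-0.32,0.03,0,1],[0.40,-0.29,0.03,0,1],[0.42,-0.25,0.03,0,1],[0.44,-0.22,0.03,0,1],[0.45,-0.18,0.03,0,1],[0.47,-0.15,0.03,0,1],[0.48,-0.11,0.03,0,1],[0.48,-0.07,0.03,0,1],
```

```bash
python3 -m jog '[[0.23,-0.27,0.01,-0.015,1],[0.24,-0.26,0.02,0,1],[0.25,-0.25,0.02,0,1],[0.27,-0.23,0.02,0,1],[0.28,-0.22,0.02,0,1],[0.29,-0.20,0.02,0,1],[0.30,-0.19,0.02,0,1],[0.31,-0.17,0.02,0,1],[0.31,-0.15,0.02,0,1],[0.32,-0.14,0.02,0,1]]'; python3 plan.py 0.3 10
python3 - <<'E'
from h import *
c=snap('wrist','w4');d=snap('top','t4')
cv2.imwrite('pics/w4b.png',np.clip(1.8*c['pixels'][...,::-1].astype(float),0,255).astype(np.uint8))
s=r.read_state();print(s['ee_pos'],s['eef_rot'])
E
```

```text
time: 24.25
ee_pos: [0.5154, 0.1305, 0.2412]
eef_rot: [1.0, -0.002, 0.023, -0.007]
ft_force: [-8.2, -3.0, 7.5]
width: 0.0183
t 24.25 th 1.899 rad 50.1mm z 0.2412 Ftan -8.8 Frad -0.2 Fz 7.5 w 0.0183 yaw -0.005
[0.23,-0.06,-0.02,0,1],[0.23,-0.07,0.01,0,1],[0.23,-0.06,0.01,0,1],[0.23,-0.05,0.01,0,1],[0.24,-0.05,0.01,0,1],[0.24,-0.04,0.01,0,1],[0.24,-0.03,0.01,0,1],[0.24,-0.03,0.01,0,1],[0.24,-0.02,0.01,0,1],[0.24,-0.01,0.01,0,1],
[0.51566044 0.13055665 0.2412399 ] [ 0.99969317 -0.00226743  0.0236475  -0.00701505]
```

View pics/w4b.png

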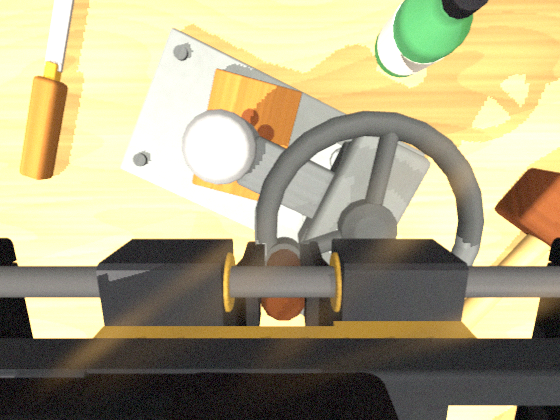

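The wrist view shows the hub at about (368,228), a free spoke up to about (387,135), and the handle still in the jaws at (285,280). I'll enlarge it to read the wheel angle off the spoke, with w2 as a reference.

```bash
python3 - <<'E'
from h import *
a=load('w2')['pixels'][70:270,150:410,::-1]; b=load('w4')['pixels'][100:300,250:490,::-1]
f=lambda x,s:cv2.resize(np.clip(2.2*x.astype(float),0,255).astype(np.uint8),None,fx=s,fy=s,interpolation=cv2.INTER_CUBIC)
b=f(b,3); cv2.imwrite('pics/z4.png',b); a=f(a,3); cv2.imwrite('pics/z2.png',a)
E
```

```text
(no output)
```

View pics/z4.png

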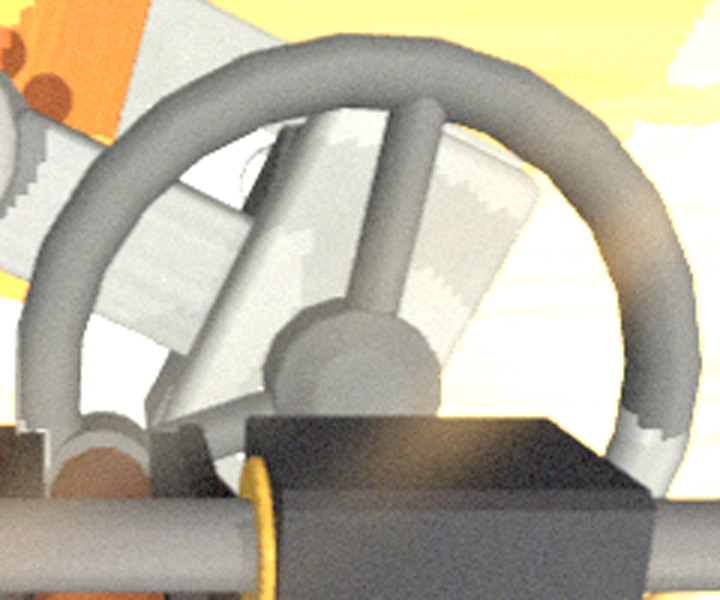

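View pics/z2.png

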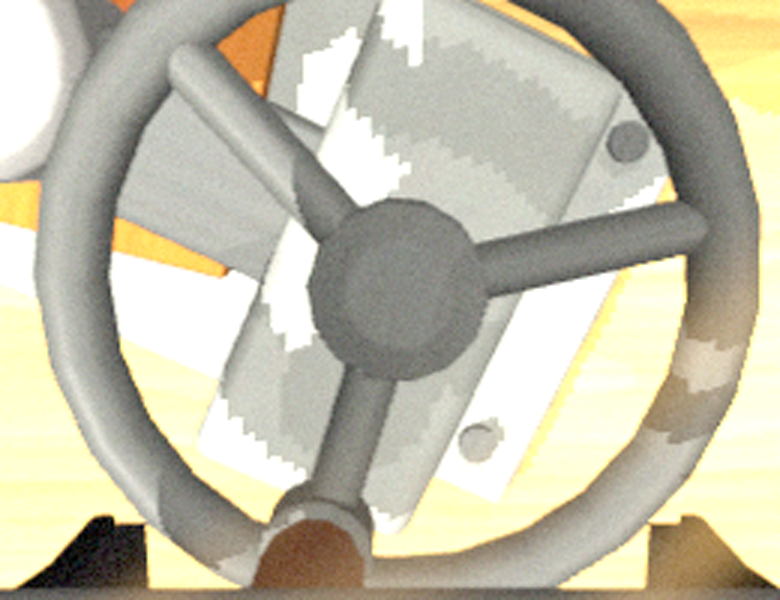

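```bash
python3 - <<'E'
from h import *
def ang(f,o,p,q,z=.205):
    c=load(f);P,Q=[back(c,o[0]+x[0]/3,o[1]+x[1]/3,z)[:2] for x in (p,q)]
    return np.arctan2(*(Q-P)[::-1])
o2=(150,70);o4=(250,100)
A=ang('w2',o2,(330,215),(190,65));B=ang('w2',o2,(485,268),(690,225));C=ang('w2',o2,(370,375),(337,495))
print('w2',A,B,C%(2*np.pi),'handle est',A+2*np.pi/3,B+4*np.pi/3,C%(2*np.pi))
D=ang('w4',o4,(375,308),(417,110));print('w4',D,D+2*np.pi/3, D+4*np.pi/3)
c=load('w2');print(back(c,150+400/3,70+288/3,.211)); c=load('w4');print(back(c,250+358/3,100+378/3,.211))
for t in np.r_[1.80:2.0:.025]:
    print(t,[tuple(np.round((np.array(proj(c,[.532+rr*np.cos(t-2*np.pi/3),.082+rr*np.sin(t-2*np.pi/3),.205]))-o4)*3)) for rr in (.02,.055)])
E
```

```text
w2 0.7400932783699071 -1.377385982562806 2.8590085578503452 handle est 2.8344883807631023 2.8114042222235844 2.8590085578503452
w4 -0.15464523577892786 1.9397498666142674 4.034144969007462
[0.53175818 0.08277935 0.211     ]
[0.53420456 0.08420118 0.211     ]
1.8 [(np.float64(399.0), np.float64(280.0)), (np.float64(468.0), np.float64(90.0))]
1.825 [(np.float64(396.0), np.float64(279.0)), (np.float64(460.0), np.float64(88.0))]
1.8499999999999999 [(np.float64(393.0), np.float64(278.0)), (np.float64(453.0), np.float64(86.0))]
1.8749999999999998 [(np.float64(391.0), np.float64(278.0)), (np.float64(445.0), np.float64(84.0))]
1.8999999999999997 [(np.float64(388.0), np.float64(277.0)), (np.float64(438.0), np.float64(83.0))]
1.9249999999999996 [(np.float64(385.0), np.float64(277.0)), (np.float64(430.0), np.float64(81.0))]
1.9499999999999995 [(np.float64(383.0), np.float64(276.0)), (np.float64(422.0), np.float64(80.0))]
1.9749999999999994 [(np.float64(380.0), np.float64(276.0)), (np.float64(414.0), np.float64(79.0))]
```

Calibrating on w2, vision gives the handle at 2.835 against 2.809 for the TCP. For w4 vision gives 1.94 against a TCP of 1.90 under load, which fits a slight lead of the jaws. About 0.19 rad remains, so I'll advance about 0.14, relax and look again.

```bash
python3 -m jog '[[0.24,-0.08,0.01,-0.005,1],[0.24,-0.07,0.01,0,1],[0.24,-0.06,0.01,0,1],[0.24,-0.05,0.01,0,1],[0,0,0,0,1],[0,0,0,0,1],[0,0,0,0,1],[0,0,0,0,1],[0,0,0,0,1],[0,0,0,0,1]]'; python3 plan.py 0.3 0
python3 - <<'E'
from h import *
c=snap('wrist','w5')
f=lambda x,s:cv2.resize(np.clip(2.2*x.astype(float),0,255).astype(np.uint8),None,fx=s,fy=s,interpolation=cv2.INTER_CUBIC)
a=load('w3')['pixels'][30:270,150:410,::-1]; b=c['pixels'][80:320,230:490,::-1]
# rectify both to plane z=.205, 5 px/mm... 2.5px/mm, centred on hub (.532,.082), world y -> left, x -> up
def rect(n):
    c=load(n);S=2.6e3;W=200
    src=np.float32([proj(c,[.532+(W-v)/S,.082+(W-u)/S,.206]) for u,v in [(0,0),(400,0),(400,400),(0,400)]])
    H=cv2.getPerspectiveTransform(src,np.float32([(0,0),(400,0),(400,400),(0,400)]))
    i=cv2.warpPerspective(np.clip(2.2*c['pixels'][...,::-1].astype(float),0,255).astype(np.uint8),H,(400,400),flags=cv2.INTER_CUBIC)
    cv2.circle(i,(200,200),int(.055*S),(0,0,255),1); cv2.drawMarker(i,(200,200),(0,0,255)); return i
cv2.imwrite('pics/z5.png',np.hstack([rect('w3'),rect('w5')]))
E
```

```text
time: 25.35
ee_pos: [0.5222, 0.1323, 0.2414]
eef_rot: [1.0, 0.001, 0.02, -0.005]
ft_force: [-4.2, -1.0, 3.4]
width: 0.0183
t 25.35 th 1.758 rad 50.1mm z 0.2414 Ftan -4.3 Frad -0.2 Fz 3.4 w 0.0183 yaw 0.001
```

View pics/z5.png

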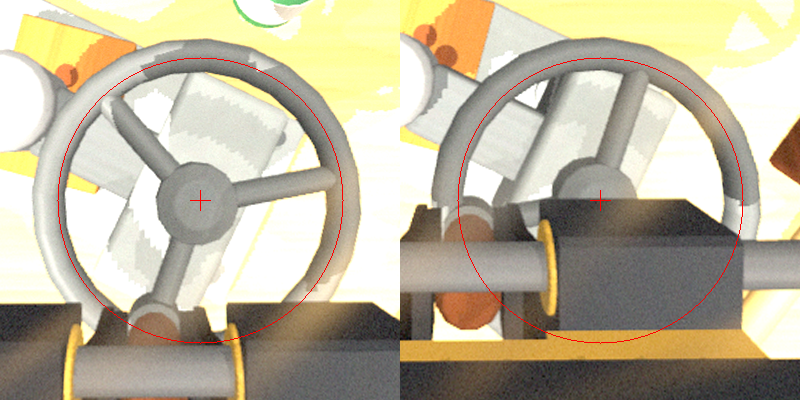

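Rectified view: in w3 the spokes read about 2.81, matching the TCP. In w5 the spoke (609,162)→(636,80) gives a handle angle of about 1.77. I'll refine that numerically.

```bash
python3 - <<'E'
from h import *
def line(n,C,th0,zs=.206):
    # midpoints of the dark spoke across its width, then a fitted line
    c=load(n);g=cv2.cvtColor(np.asarray(c['pixels']),cv2.COLOR_RGB2GRAY).astype(np.float32)
    P=[]
    e=np.array([np.cos(th0),np.sin(th0)]);nrm=np.array([-e[1],e[0]])
    for s in np.arange(.022,.046,.001):
        w=np.arange(-.012,.012,.0003)
        uv=np.float32([proj(c,[*(np.array(C)+s*e+x*nrm),zs]) for x in w])
        p=cv2.remap(g,uv[:,0][None],uv[:,1][None],cv2.INTER_LINEAR)[0];p=cv2.GaussianBlur(p[None],(5,1),1)[0]
        d=np.gradient(p);m=len(w)//2;l=np.argmin(d[5:m])+5;rr=np.argmax(d[m:-5])+m
        P.append((s,(w[l]+w[rr])/2,w[rr]-w[l]))
    P=np.array(P);ok=abs(P[:,2]-np.median(P[:,2]))<.0015
    k=np.polyfit(P[ok,0],P[ok,1],1);res=np.std(P[ok,1]-np.polyval(k,P[ok,0]))
    return th0+np.arctan(k[0]),k[1]*1e3,np.median(P[:,2])*1e3,ok.sum(),res*1e3
q=2*np.pi/3
for n,th in(('w1',2.81),('w2',2.81),('w3',2.81)):
    for k,t in(('A',th-q),('B',th-2*q),('C',th)): v=line(n,(.532,.082),t);print(n,k,np.round(v[0]-t+th,4),np.round(v[1:],2))
for n,th in(('w4',1.93),('w5',1.77)): v=line(n,(.533,.0835),th-q);print(n,np.round(v[0]+q,4),np.round(v[1:],2))
E
```

```text
w1 A 2.6107 [7.16 8.85 6.   1.78]
w1 B 2.8209 [-0.62  9.9  24.    0.1 ]
w1 C 2.8158 [-0.96 10.2  16.    0.14]
w2 A 2.4076 [10.53  6.9   9.    0.73]
w2 B 2.8177 [-0.43  9.9  24.    0.09]
w2 C 2.8185 [-0.87  9.9  18.    0.16]
w3 A 2.7915 [ 2.32  9.6  22.    0.19]
w3 B 2.8086 [-0.64  9.9  24.    0.09]
w3 C 2.8063 [-1.22  9.9  18.    0.04]
w4 1.9121 [ 0.41 10.2  24.    0.07]
w5 1.7678 [ 0.3  10.35 24.    0.07]
```

Line fit on the spokes: w3 gives 2.807 (TCP 2.809) and w5 gives 1.768. The bite point corresponds to 1.744–1.746, so about 0.022 rad remains. I'll nudge carefully.

```bash
cat > meas.py <<'E'
import sys; from h import *
n,th=sys.argv[1],float(sys.argv[2]); cam=snap('wrist',n)
def line(c,C,th0,zs=.206):
    g=cv2.cvtColor(np.asarray(c['pixels']),cv2.COLOR_RGB2GRAY).astype(np.float32);P=[]
    e=np.array([np.cos(th0),np.sin(th0)]);nrm=np.array([-e[1],e[0]]);w=np.arange(-.012,.012,.0003)
    for s in np.arange(.022,.046,.001):
        uv=np.float32([proj(c,[*(np.array(C)+s*e+x*nrm),zs]) for x in w])
        p=cv2.remap(g,uv[:,0][None],uv[:,1][None],cv2.INTER_LINEAR)[0];d=np.gradient(cv2.GaussianBlur(p[None],(5,1),1)[0])
        m=len(w)//2;l=np.argmin(d[5:m])+5;rr=np.argmax(d[m:-5])+m;P.append((s,(w[l]+w[rr])/2,w[rr]-w[l]))
    P=np.array(P);ok=abs(P[:,2]-np.median(P[:,2]))<.0015
    k=np.polyfit(P[ok,0],P[ok,1],1);return th0+np.arctan(k[0]),k[1]*1e3,np.median(P[:,2])*1e3,ok.sum(),np.std(P[ok,1]-np.polyval(k,P[ok,0]))*1e3
q=2*np.pi/3
for i in range(3): v=line(cam,(.533,.0835),th-i*q);print(i,np.round(v[0]+i*q,4),np.round(v[1:],2))
E
python3 -m jog '[[0.12,-0.02,0,0,1],[0.12,-0.02,0,0,1],[0,0,0,0,1],[0,0,0,0,1],[0,0,0,0,1],[0,0,0,0,1],[0,0,0,0,1],[0,0,0,0,1],[0,0,0,0,1],[0,0,0,0,1]]' >/dev/null; python3 plan.py 0.3 0; python3 meas.py w6 1.75
```

```text
t 26.40 th 1.744 rad 50.2mm z 0.2413 Ftan -3.8 Frad -1.3 Fz 2.8 w 0.0184 yaw 0.001

0 1.6411 [ 6.67 14.4   9.    0.26]
1 1.7546 [ 0.36 10.5  24.    0.08]
2 1.6287 [4.51 9.3  5.   1.76]
```

```bash
python3 -m jog '[[0.13,-0.02,0,0,1],[0,0,0,0,1],[0,0,0,0,1],[0,0,0,0,1],[0,0,0,0,1],[0,0,0,0,1],[0,0,0,0,1],[0,0,0,0,1],[0,0,0,0,1],[0,0,0,0,1]]' >/dev/null; python3 plan.py 0.3 0; python3 meas.py w7 1.75
```

```text
t 27.45 th 1.737 rad 50.3mm z 0.2413 Ftan -5.1 Frad -0.4 Fz 4.6 w 0.0180 yaw 0.002

0 1.608 [ 7.55 14.7  11.    0.32]
1 1.7513 [ 0.32 10.5  24.    0.09]
2 1.6392 [3.11 9.   7.   2.78]
```

The wheel reads 1.751 against a target of about 1.745, within 0.4° and not past it. Releasing.

```bash
python3 -m jog '[[0,0,0,0,0.6],[0,0,0,0,0.4],[0,0,0,0,0],[0,0,0,0,0],[0,0,0,0,0],[0,0,0,0,0],[0,0,0,0,0],[0,0,0,0,0],[0,0,0,0,0],[0,0,0,0,0]]'; python3 meas.py w8 1.75
python3 -m jog '[[0,0,-1,0,0],[0,0,-1.5,0,0],[0,0,-1.5,0,0],[0,0,-1.5,0,0],[0,0,-1.5,0,0],[0,0,-1.5,0,0],[0,0,-1.5,0,0],[0,0,-0.5,0,0],[0,0,0,0,0],[0,0,0,0,0]]'; python3 meas.py w9 1.75
```

```text
time: 28.5
ee_pos: [0.525, 0.1334, 0.2411]
eef_rot: [1.0, 0.001, 0.018, -0.005]
ft_force: [0.8, 0.2, -0.3]
width: 0.0852
0 1.529 [ 7.48  9.9  10.    1.52]
1 1.76 [ 0.23 10.5  24.    0.11]
2 1.3794 [13.17  9.15  7.    1.23]
time: 29.55
ee_pos: [0.5209, 0.1331, 0.3601]
eef_rot: [1.0, 0.001, 0.022, -0.005]
ft_force: [0.6, -0.9, -0.2]
width: 0.0865
0 1.7323 [ 1.96 10.5  10.    0.67]
1 1.7548 [-1.000e-02  1.065e+01  1.900e+01  1.000e-01]
2 1.7552 [-1.26  9.9  24.    0.14]
```

View pics/w9.png

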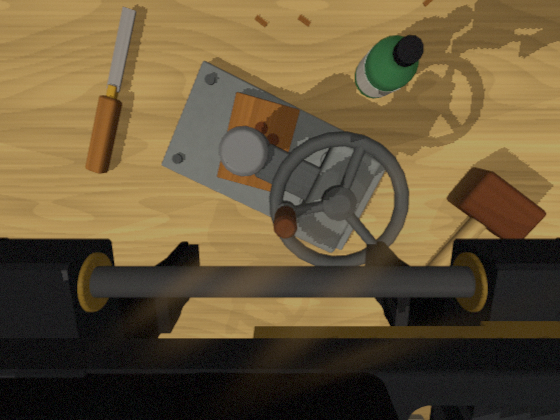

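The handle is free at (285,220) and the spokes read 1.755. That is about 0.01 rad (0.6°) short of one full turn and not past it. Nothing else has visibly moved, so I'm handing in.

```bash
python3 -c "
from bench import r
print(r.close_job())"
```

```text
the job is handed in; nothing more can be done
None
```

I turned the handwheel clockwise through the play and then one full turn from the bite. I let go, raised the arm clear, and handed in at about 30 s.

**Bite:** It came after about 1.06 rad of play, with the handle at about 1.745 rad in the world frame. The force at the handle rose from about zero to a steady 9 N. I only had force readings at the end of each 1 s move, so I worked the bite point out from where the tool stalled. It is good to about ±0.01 rad.

**Final angle:** After release, the wrist camera put the wheel at about 1.755 rad. That is one turn to within about 0.01 rad (0.6°), on the short side. I made the last nudges only clockwise and never reversed.

**Forces:** The grip was 20 N, then 28 N under load. At the ends of the moves, sideways forces read 13 N or less and vertical 9 N or less.

**Disagreements and gaps:**
- **Slip:** While loaded, the tool tilted up to about 0.1 rad and shifted 2–3 mm against the handle. I therefore set the end point from the wheel spokes in the camera image, not from the tool position.
- **Camera spread:** Spoke readings around the release scattered by about 0.01 rad (1.751, 1.760, 1.755).
- **Scene camera:** At the start it put the hub 15–18 mm off from the other cameras, so I did not use it.
- **Head travel:** I did not measure the cutter tip's drop; the 3 mm follows from the turn count.
- **Other items:** The panel, mallet, chisel and glue bottle showed no visible change in the last picture. I judged this by eye only.

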